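# Seat a jade blank on the drilling jig's tongue and close the bush bar

## Task

Put the green stone blank into the round nest of the blue drilling jig, turning it gently until its slotted foot drops over the tongue in the nest and it sits fully down on the nest floor; never force it. Only then swing the red-gripped clamp bar over and close it down onto the stone, and let go. Leave the other blanks and everything else on the bench where they are.

Things in the scene. Friction and masses are not known exactly. Their poses are not given: they have to be found in the camera images.
- blank_green: Blank: green stone disc (54 mm across, 20 mm thick) on an aluminium carrier; 36 mm tall, 0.15 to 0.3 kg. Origin at the centre of the underside, z up. From below: a foot 9 mm high within a 56 mm circle, cut right across by two slots 9 mm wide along the body's x and y; a flange 56 mm across from 9 to 16 mm; stone from 16 to 36 mm.
- blank_dark: Blank: near-black stone disc (54 mm across, 20 mm thick) on an aluminium carrier; 36 mm tall, 0.15 to 0.3 kg. Origin at the centre of the underside, z up. From below: a foot 9 mm high within a 56 mm circle, cut right across by two slots 9 mm wide along the body's x and y; a flange 56 mm across from 9 to 16 mm; stone from 16 to 36 mm. A bystander.
- blank_ochre: Blank: ochre stone disc (54 mm across, 20 mm thick) on an aluminium carrier; 36 mm tall, 0.15 to 0.3 kg. Origin at the centre of the underside, z up. From below: a foot 9 mm high within a 56 mm circle, cut right across by two slots 9 mm wide along the body's x and y; a flange 56 mm across from 9 to 16 mm; stone from 16 to 36 mm. A bystander.
- tray: Flat red tray that the three blanks stand on, 130 x 360 mm, fixed; its top is 4 mm above the bench, origin at the centre of its underside, long side along its y. The blanks stand about 110 mm apart in a row along it, in any order and at any yaw.
- seat (a point): Centre of the jig's nest floor, 14 mm above the bench; x points level to the clamp's hinge, z up. A rim of 59 mm inside and 72 mm outside diameter stands 12 mm above the floor. Across the floor, centred, lies a dark steel tongue 44 mm long, 7 wide, 7 high, round-topped: the nose of a locked spindle that stopped at an arbitrary angle, different each time and not measured.
- nest_rim (a point): Centre of the nest's mouth, 12 mm above the nest floor. A blank not lined up with the tongue rests on it inside the rim, underside about 7 mm above the floor. The slots fit the tongue in four positions a quarter turn apart, to about 0.05 rad; lined up, under a light push, the blank drops 7 mm and stands on the floor. The tongue does not turn.
- jig: Drilling jig, fixed: blue base plate 200 x 110 x 14 mm with the nest, and two hinge posts 56 mm high (tops 70 mm above the bench). Origin on the bench under the nest's centre; the hinge lies 85 mm along its x, the plate runs from x = -65 to +135 mm. A blank half way over the tongue can bind and wants about 10 N and a slight twist.
- clamp (a joint): Angle of the hinged clamp bar, rad: 0 = closed, level over the nest, its brass bush just resting on a fully seated blank; grows as it opens upward; about 1.9 to 2.2 at the start, leaning back past upright. Stops at -0.04 and 2.3. A stiff hinge (about 0.3 N m of friction) keeps it where it is left. On a blank standing 7 mm proud it stops near 0.08.
- clamp_hinge (a point): Hinge axis of the clamp bar, 63 mm above the bench, 85 mm from the nest's centre; the axis runs along this frame's y (level), x points away from the nest.
- clamp_grip (a point): Middle of the red grip's upper face (when closed), 126 mm from the hinge axis along the bar, 7 mm off the bar's centre plane on the side away from the blank. The grip is 42 mm along the bar, 32 wide, 14 thick. The steel bar is 22 wide, 10 thick and ends 147 mm from the hinge; its brass bush, 20 mm across, 85 mm from the hinge, stands out 13 mm towards the blank.
- offcut: Bystander: grey stone disc, 50 mm across, 14 mm tall, loose; origin at its underside.
- coolant: Bystander: white bottle, 64 mm across, 170 mm tall, loose; origin at its underside.
- brush: Bystander: hand brush lying on the bench, loose.
- wrench: Bystander: wrench lying on the bench, loose.
- cup: Bystander: blue plastic cup, 72 mm across, 80 mm tall, loose; origin at its underside.
Things that resemble listed ones, but are neither listed nor needed, are in the scene too. Leave any pink or yellow look-alike of the blank_green alone.

How it is judged:
On the way:
1. the green blank sits fully down in the nest while the clamp bar is still open (horizontal distance between blank_green and seat below 0.004 m and z of blank_green in the frame of seat between -0.003 and 0.003 m and angle between blank_green's own z axis and vertical below 0.06 rad and value of joint clamp above 0.8 rad), for 0.2 s.
At the end, for the whole second after the job is handed in: The green blank stands upright (within 0.06 rad) on the nest floor (within 3 mm in height, 4 mm sideways), the clamp bar is closed onto it (below 0.04 rad), and all is at rest (horizontal distance between blank_green and seat below 0.004 m and z of blank_green in the frame of seat between -0.003 and 0.003 m and angle between blank_green's own z axis and vertical below 0.06 rad and value of joint clamp below 0.04 rad and linear speed of blank_green below 0.02 m/s and velocity of joint clamp below 0.05 rad/s); the robot touches nothing.
It fails at once if the green blank is forced into the nest: more than 120 N of contact force between it and the jig while the clamp bar is open (contact force between blank_green and jig above 120 N and value of joint clamp above 0.8 rad).
It fails at once if another blank or a bystander is moved by more than 30 mm (distance of any of blank_dark, blank_ochre, offcut, coolant, brush, wrench, cup from where it was at the start of the episode above 0.03 m).
It also fails if it takes over 72 s, if anything falls off the work surface, if the arm or the gripper's body presses on something with over 40 N, if the wrist force passes 120 N, or if a joint passes its speed limit or range.

## Robot

A 6-joint arm with a two-finger parallel gripper is mounted at the origin on the work surface. World frame = base frame: x ahead of the robot, y to its left, z up, the work surface at z = 0. Lengths are in m, angles in rad, forces in N, time in s.
With the tool pointing down it reaches from about 0.275 to 0.85 m from the base axis. Payload 5.2 kg.
Tool frame: the origin (TCP) lies at the very end of the fingers, on their centre line; the grasp point (between the pads) lies 19 mm behind it (env.grip_depth is the distance from the TCP to the grasp point, in m); y points along the fingers, x is the direction in which the jaws open and shut, and the axes are right-handed (so a half turn about y gives the same grasp; the last joint's range is limited). The gripper opens to 85 mm and grips with 20 to 120 N. Pads are 22 mm wide; open, the fingers measure 114 mm over their backs; the gripper's body (76 mm by 85 mm) begins 54 mm behind the grasp point. The pads swing forward as they close: fully open they stand 13 mm farther back than shut.
Start: joints at [0.975, 0.259, 1.535, -0, 1.348, -0.203], TCP at [0.211, 0.508, 0.231] pointing down, gripper open.
Joint ranges: [-3.14, 3.14], [-0.91, 2.08], [0.19, 2.58], [-1.22, 4.36], [0.22, 2.71], [-3.12, 3.12]. Speed limits (rad/s): [2.57, 2.57, 3.14, 3.14, 3.14, 3.14].

## Interface

Orientations are given as a unit quaternion [w, x, y, z].
In Python, from station import env gives the robot as it stands.
- The arm moves only by the shell command python3 -m inch 'ROWS' [FORCE]. ROWS is JSON, a list of rows, each an object with "twist": the turn, a rotation vector about the world's x, y, z in degrees, a list of three; "slide": the shift along the world's x, y, z in mm, a list of three; "fingers": the finger opening in mm, from 0 to 85.4. In form: [{"twist": [ax, ay, az], "slide": [tx, ty, tz], "fingers": fingers}, ...]. A call has 1 to 20 rows; each row shifts and turns the commanded pose from where the row before left it; what a row does not reach is not made up. A row lasts 1/12 s, in which the tool goes at most 41.7 mm and 7.16 degrees, less where a joint would pass 70% of its speed; a pose out of reach is approached as far as the arm can. A call with a gripper value outside its range is refused whole. The fingers move at their own pace and stop on an object; FORCE is the grip in N (left out, the last holds). Time passes only in rows, so rows that do not move let the fingers close. It gives the time, the measured TCP pose, the force and the opening at its end, in the units of the state.
- env.get_obs(): the state, without advancing time (a new reading comes with each control period).
- env.grab_frame(name): name is "scene" or "top" or "wrist"; returns a dict with "color" (400x640x3 uint8, red, green, blue), "z_map" (400x640 float32, m along the optical axis (not along the pixel's ray), 0 where there is no reading), "fx", "fy", "cx", "cy" (pixels), "R" (3x3) and "t" (3): a world point X has camera coordinates R X + t; the wrist camera has in their place "tool_from_camera" (4x4, takes a point from camera to tool coordinates, whose origin is the TCP and whose axes are the tool frame's). Camera axes: x right, y down, z forward; pixel columns grow to the right and rows downward; lengths in m; the calibration is good to about 2 mm. A picture is of the moment at which its call begins: read the wrist's pose just before it.
- env.finish_job(): hands the job in, once; it reports no verdict.
The state is a dict: "t": time; "joint_pos": joint angles; "qvel": joint speeds; "joint_efforts": joint torques, N m; "tcp_pos": TCP position; "orientation": TCP orientation; "ft_force": force on the tool from outside, world axes, zero at the start; "wrist_torque": the same for the moment, N m; "width": finger opening in m.
Only numpy, scipy, OpenCV 4.12 (cv2) and the standard library are available. Lean on these libraries where they do the work, as an engineer would, in place of code of your own. Each camera call takes 0.05 s, during which the arm holds its last target. There are 200 camera calls.

## Working session

There is one attempt and no reset: what is moved stays moved. The work goes in short steps, Python scripts to look and compute and a shell command to move; the robot and the scene stay as the last step left them, time stands still between calls to the robot, and variables do not carry over. Pictures are saved under pics/ and viewed, about 8 in all and at most 12, crops included, and the job is handed in when it is done.

```bash
ls; mkdir -p pics; cat > h.py <<'E'
import numpy as np, cv2
from station import env
from scipy.spatial.transform import Rotation as Ro
def q2R(q): return Ro.from_quat([q[1],q[2],q[3],q[0]]).as_matrix()
def grab(name):
    o=env.get_obs(); f=env.grab_frame(name)
    if name=='wrist':
        T=np.eye(4);T[:3,:3]=q2R(o['orientation']);T[:3,3]=o['tcp_pos']
        W=T@np.array(f['tool_from_camera']); 
    else:
        R=np.array(f['R']);W=np.eye(4);W[:3,:3]=R.T;W[:3,3]=-R.T@np.array(f['t'])
    f['W']=W; return f
def cloud(f):
    z=f['z_map'];v,u=np.mgrid[:z.shape[0],:z.shape[1]]
    c=np.stack([(u-f['cx'])/f['fx']*z,(v-f['cy'])/f['fy']*z,z],-1)
    return c@f['W'][:3,:3].T+f['W'][:3,3]
def save(f,n,crop=None,s=1):
    im=f['color'][...,::-1]
    if crop: x0,y0,x1,y1=crop; im=im[y0:y1,x0:x1]
    cv2.imwrite('pics/'+n,cv2.resize(im,None,fx=s,fy=s,interpolation=cv2.INTER_CUBIC))
def st():
    o=env.get_obs()
    for k in('t','tcp_pos','orientation','ft_force','wrist_torque','width','joint_pos'): print(k,np.round(o[k],4))
E
python3 - <<'E'
from h import *
for n in('top','scene'):
    f=grab(n); save(f,n+'0.png',s=1.25); np.save(n+'0.npy',cloud(f)); print(f['W'][:3,3], f['fx'])
st()
E
```

```text
pics
[ 0.32564482 -0.02786342  1.08134028] 364.93031278468874
[ 1.19008487 -0.45355055  1.14118685] 408.24343108805186
t 0.1
tcp_pos [0.2102 0.5077 0.2306]
orientation [-0.5877  0.5882  0.3923 -0.3933]
ft_force [-0.2898 -0.7793  0.2976]
wrist_torque [-0.0394  0.0173  0.0022]
width 0.0855
joint_pos [ 0.9752  0.2593  1.536  -0.      1.348  -0.2028]
```

View pics/top0.png

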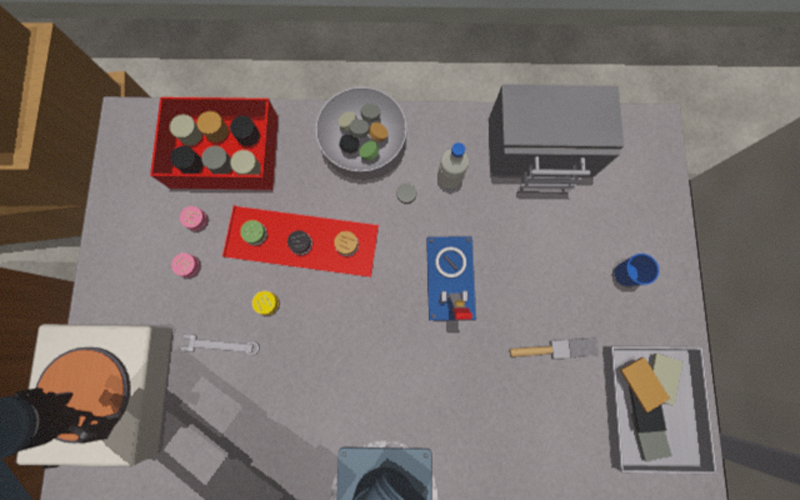

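View pics/scene0.png

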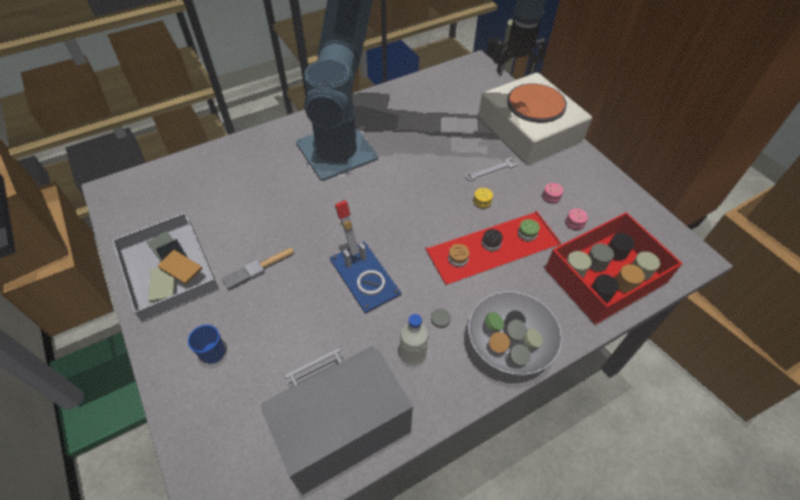

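Top view (×1.25): the red tray holds green (253,231), dark (299,242) and ochre (346,242). The jig nest is at (451,262), with its hinge towards the robot at about (455,297) and the red grip at (462,313). Three things could be the green one: the disc on the tray at (253,231), the green disc in the bowl at (369,150), and the pink and yellow look-alikes at (191,217), (184,264) and (264,302). The tray one fits, because it is green and stands in the tray row. I'll confirm it in a crop.

```bash
python3 - <<'E'
from h import *
f=grab('top'); C=cloud(f); im=f['color'].astype(int)
a=f['color'][...,::-1][160:225,170:310]; b=f['color'][...,::-1][180:265,330:390]
A=cv2.resize(a,None,fx=5,fy=5,interpolation=cv2.INTER_CUBIC)[:, :440]; B=cv2.resize(b,None,fx=5.5,fy=5.5,interpolation=cv2.INTER_CUBIC)
cv=np.zeros((480,790,3),np.uint8); cv[:A.shape[0],:440]=A; cv[:B.shape[0],450:450+B.shape[1]]=B; cv2.imwrite('pics/crop.png',cv)
def reg(n,box,m):
    x0,y0,x1,y1=box; k=np.zeros(m.shape,bool);k[y0:y1,x0:x1]=m[y0:y1,x0:x1]; P=C[k]; P=P[np.isfinite(P).all(1)]
    print(n,len(P),'med',np.round(np.median(P,0),4),'ctr',np.round((np.percentile(P,3,0)+np.percentile(P,97,0))/2,4))
r,g,b=im[...,0],im[...,1],im[...,2]
z=C[...,2]
reg('green',(188,170,216,200),(g>r+15)&(z>.03))
reg('dark',(225,180,255,205),(z>.03))
reg('ochre',(262,180,292,205),(z>.03))
blue=(b>r+40)&(z<.03)
k=np.zeros(blue.shape,np.uint8);k[185:262,335:385]=blue[185:262,335:385]
P=C[k>0][:,:2].astype(np.float32); print(cv2.minAreaRect(P))
reg('rim',(342,192,380,226),(z>.021)&(z<.035)&(r>120))
reg('grip',(355,230,385,260),(r>120)&(g<80))
reg('posts',(345,228,380,250),(z>.06)&(z<.08))
E
```

```text
green 235 med [0.5826 0.32   0.0393] ctr [0.5824 0.32   0.0396]
dark 270 med [0.5594 0.2088 0.0396] ctr [0.5594 0.2087 0.0386]
ochre 268 med [0.5581 0.0982 0.0392] ctr [0.5579 0.0974 0.039 ]
((0.4862059950828552, -0.14937548339366913), (0.20106376707553864, 0.10932482033967972), 1.285921573638916)
rim 140 med [ 0.5166 -0.1468  0.0251] ctr [ 0.5174 -0.1484  0.0253]
grip 121 med [ 0.3857 -0.1507  0.1969] ctr [ 0.3882 -0.1514  0.1843]
posts 94 med [ 0.4333 -0.1471  0.0681] ctr [ 0.4329 -0.1512  0.0697]
```

View pics/crop.png

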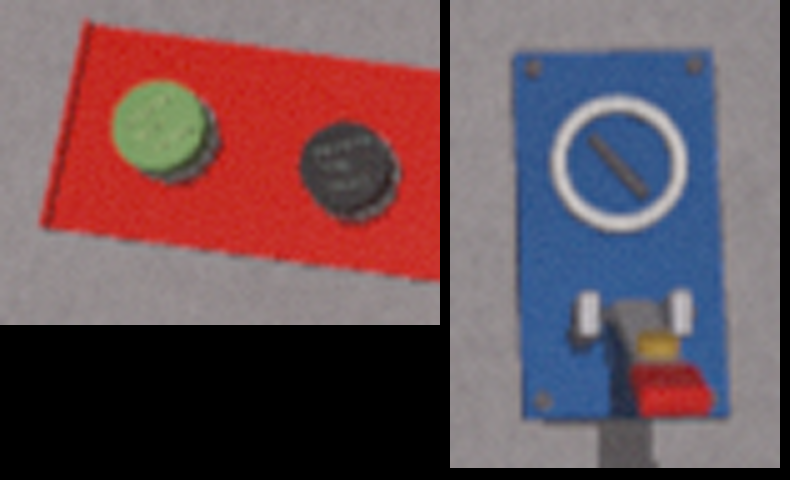

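The crop confirms it: the green disc is at (160,127) on the tray, next to the dark one at (345,163). In the jig the tongue runs from (592,140) to (645,193), so about 45° yaw in the world. Next is a close look at the nest.

```bash
python3 - <<'E'
from h import *
o=env.get_obs(); print(env.grip_depth); R=q2R(o['orientation']); print(np.round(R,3)); print('jaw yaw',np.degrees(np.arctan2(R[1,0],R[0,0])))
f=env.grab_frame('wrist'); print(np.round(f['tool_from_camera'],3),f['fx'],f['cx'],f['cy'])
E
```

```text
0.0187
[[ 0.383 -0.001 -0.924]
 [ 0.924 -0.001  0.383]
 [-0.001 -1.     0.   ]]
jaw yaw 67.49343398043554
[[ 1.    -0.001  0.     0.001]
 [-0.    -0.266  0.964 -0.142]
 [-0.001 -0.964 -0.266  0.066]
 [ 0.     0.     0.     1.   ]] 330.3771708936828 320.02688219345754 199.6619065196636
```

```bash
python3 -m inch '[{"twist":[0,0,1.25],"slide":[17.2,-36.5,0],"fingers":85},{"twist":[0,0,1.25],"slide":[17.2,-36.5,0],"fingers":85},{"twist":[0,0,1.25],"slide":[17.2,-36.5,0],"fingers":85},{"twist":[0,0,1.25],"slide":[17.2,-36.5,0],"fingers":85},{"twist":[0,0,1.25],"slide":[17.2,-36.5,0],"fingers":85},{"twist":[0,0,1.25],"slide":[17.2,-36.5,0],"fingers":85},{"twist":[0,0,1.25],"slide":[17.2,-36.5,0],"fingers":85},{"twist":[0,0,1.25],"slide":[17.2,-36.5,0],"fingers":85},{"twist":[0,0,1.25],"slide":[17.2,-36.5,0],"fingers":85},{"twist":[0,0,1.25],"slide":[17.2,-36.5,0],"fingers":85},{"twist":[0,0,1.25],"slide":[17.2,-36.5,0],"fingers":85},{"twist":[0,0,1.25],"slide":[17.2,-36.5,0],"fingers":85},{"twist":[0,0,1.25],"slide":[17.2,-36.5,0],"fingers":85},{"twist":[0,0,1.25],"slide":[17.2,-36.5,0],"fingers":85},{"twist":[0,0,1.25],"slide":[17.2,-36.5,0],"fingers":85},{"twist":[0,0,1.25],"slide":[17.2,-36.5,0],"fingers":85},{"twist":[0,0,1.25],"slide":[17.2,-36.5,0],"fingers":85},{"twist":[0,0,1.25],"slide":[17.2,-36.5,0],"fingers":85}]' 40
```

```text
t: 1.7
tcp_pos: [0.5204, -0.1509, 0.2311]
orientation: [-0.5, 0.5, 0.5, -0.5]
ft_force: [0.0, -0.3, 0.3]
width: 0.0851
```

```bash
python3 -m inch '[{"twist":[0,0,0],"slide":[0,0,-40],"fingers":85},{"twist":[0,0,0],"slide":[0,0,-40],"fingers":85},{"twist":[0,0,0],"slide":[0,0,-20],"fingers":85},{"twist":[0,0,0],"slide":[0,0,0],"fingers":85}]'
python3 - <<'E'
from h import *
f=grab('wrist'); save(f,'w1.png',s=1.25); np.savez('w1.npz',C=cloud(f),im=f['color']); 
C=cloud(f);z=C[...,2]; im=f['color'].astype(int)
m=(z>.0235)&(z<.029)&(np.hypot(C[...,0]-.52,C[...,1]+.149)<.05)
P=C[m]
from scipy.optimize import least_squares
# ring annulus: mean radius 32.75mm, fit centre with bounds
x=P[:,:2]; c=x.mean(0)
for i in range(5):
    r=least_squares(lambda q:np.hypot(*(x-q[:2]).T)-q[2],[*c,.0327],loss='soft_l1',f_scale=.002).x; c=r[:2]
print('rim',len(P),r,np.median(P[:,2]))
E
```

```text
t: 2.03
tcp_pos: [0.5165, -0.1475, 0.1259]
orientation: [0.504, -0.497, -0.499, 0.501]
ft_force: [-0.5, -0.4, -0.6]
width: 0.0849
rim 2073 [ 0.52054326 -0.14708288  0.03241072] 0.025188844706945462
```

View pics/w1.png

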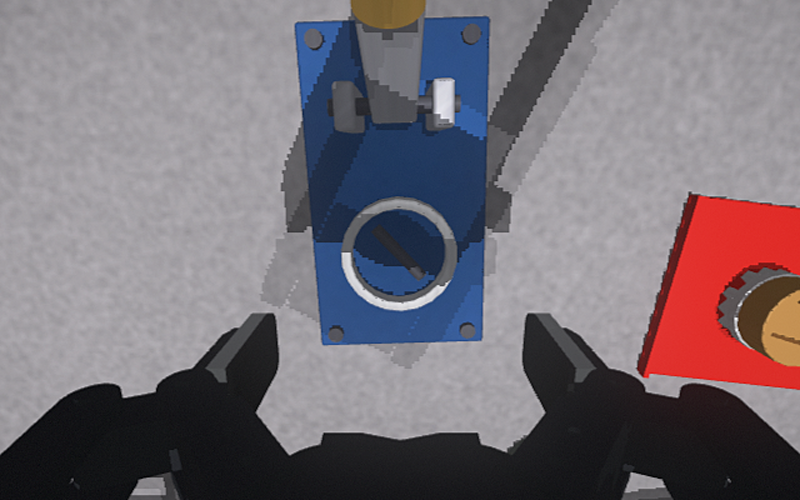

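The wrist view shows the rim centred at (399,253), with the tongue running from (377,232) to (420,273). The bar stands clear towards the top. I'll re-measure once the arm has settled and fit the tongue numerically.

```bash
cat > nest.py <<'E'
from h import *
from scipy.optimize import least_squares
def rim(f,c0=(.5205,-.148)):
    C=cloud(f);z=C[...,2]
    m=(z>.0235)&(z<.029)&(np.hypot(C[...,0]-c0[0],C[...,1]-c0[1])<.045)
    x=C[m][:,:2]; r=least_squares(lambda q:np.hypot(*(x-q[:2]).T)-q[2],[*c0,.0327],loss='soft_l1',f_scale=.002).x
    t=(z>.0165)&(z<.0225)&(np.hypot(C[...,0]-r[0],C[...,1]-r[1])<.0235)
    p=C[t][:,:2]; d=p-p.mean(0); w,v=np.linalg.eigh(d.T@d)
    return r,p.mean(0),len(p),np.degrees(np.arctan2(v[1,1],v[0,1]))%180
E
python3 -m inch '[{"twist":[0,0,0],"slide":[0,0,0],"fingers":85},{"twist":[0,0,0],"slide":[0,0,0],"fingers":85}]'
python3 - <<'E'
from nest import *
for i in range(3):
    f=grab('wrist'); print(*[np.round(a,4) for a in rim(f)],np.round(env.get_obs()['tcp_pos'],4))
f=grab('top'); print(*[np.round(a,4) for a in rim(f)])
st()
E
```

```text
t: 2.25
tcp_pos: [0.5215, -0.1494, 0.1335]
orientation: [-0.499, 0.501, 0.5, -0.5]
ft_force: [-0.3, 0.5, 0.3]
width: 0.085
[ 0.5206 -0.1471  0.0324] [ 0.5202 -0.1473] 460 42.6835 [ 0.5216 -0.1494  0.1336]
[ 0.5206 -0.1471  0.0324] [ 0.5202 -0.1472] 456 42.8701 [ 0.5215 -0.1493  0.1335]
[ 0.5206 -0.1471  0.0324] [ 0.5202 -0.1473] 463 42.8237 [ 0.5212 -0.1492  0.1333]
[ 0.5176 -0.1487  0.032 ] [ 0.5184 -0.1477] 34 37.4777
t 2.45
tcp_pos [ 0.521  -0.1491  0.133 ]
orientation [-0.4989  0.501   0.5004 -0.4997]
ft_force [ 0.7618 -1.0239  0.4199]
wrist_torque [-0.001  -0.0548  0.0009]
width 0.0852
joint_pos [-0.4847  0.3289  1.6943  0.      1.1153 -2.0558]
```

```bash
python3 -m inch '[{"twist":[0,0,0],"slide":[2.3,38.8,0],"fingers":85},{"twist":[0,0,0],"slide":[2.3,38.8,0],"fingers":85},{"twist":[0,0,0],"slide":[2.3,38.8,0],"fingers":85},{"twist":[0,0,0],"slide":[2.3,38.8,0],"fingers":85},{"twist":[0,0,0],"slide":[2.3,38.8,0],"fingers":85},{"twist":[0,0,0],"slide":[2.3,38.8,0],"fingers":85},{"twist":[0,0,0],"slide":[2.3,38.8,0],"fingers":85},{"twist":[0,0,0],"slide":[2.3,38.8,0],"fingers":85},{"twist":[0,0,0],"slide":[2.3,38.8,0],"fingers":85},{"twist":[0,0,0],"slide":[2.3,38.8,0],"fingers":85},{"twist":[0,0,0],"slide":[2.3,38.8,0],"fingers":85},{"twist":[0,0,0],"slide":[2.3,38.8,0],"fingers":85},{"twist":[0,0,0],"slide":[2.3,38.8,0],"fingers":85},{"twist":[0,0,0],"slide":[2.3,38.8,0],"fingers":85},{"twist":[0,0,0],"slide":[2.3,38.8,0],"fingers":85},{"twist":[0,0,0],"slide":[2.3,38.8,0],"fingers":85},{"twist":[0,0,0],"slide":[2.3,38.8,0],"fingers":85},{"twist":[0,0,0],"slide":[0,0,0],"fingers":85},{"twist":[0,0,0],"slide":[0,0,0],"fingers":85}]'
python3 - <<'E'
from h import *
f=grab('wrist'); C=cloud(f); im=f['color'].astype(int); np.savez('w2.npz',C=C,im=f['color'],W=f['W'],k=[f['fx'],f['fy'],f['cx'],f['cy']])
m=(C[...,2]>.036)&(C[...,2]<.045)&(np.hypot(C[...,0]-.5825,C[...,1]-.32)<.06)
v,u=np.nonzero(m); print(len(u),u.min(),u.max(),v.min(),v.max(),C[m].mean(0),(C[m].min(0)+C[m].max(0))/2)
x0=max(0,u.min()-30);y0=max(0,v.min()-30)
c=(x0,y0,min(640,u.max()+45),min(400,v.max()+45)); print(c); save(f,'w2.png',c,4)
st()
E
```

```text
t: 4.03
tcp_pos: [0.5582, 0.5132, 0.1308]
orientation: [-0.499, 0.499, 0.501, -0.501]
ft_force: [-0.5, -0.2, -0.9]
width: 0.0852
3812 32 106 201 267 [0.58430997 0.32397329 0.03930141] [0.58529904 0.32281088 0.03892282]
(np.int64(2), np.int64(171), np.int64(151), np.int64(312))
t 4.0833
tcp_pos [0.5586 0.5114 0.1311]
orientation [ 0.4994 -0.4997 -0.5003  0.5006]
ft_force [ 0.1448 -0.4781 -0.1799]
wrist_torque [0.0022 0.0009 0.0078]
width 0.0849
joint_pos [ 5.9470e-01  7.0040e-01  1.0738e+00 -5.0000e-04  1.3677e+00 -9.7780e-01]
```

View pics/w2.png

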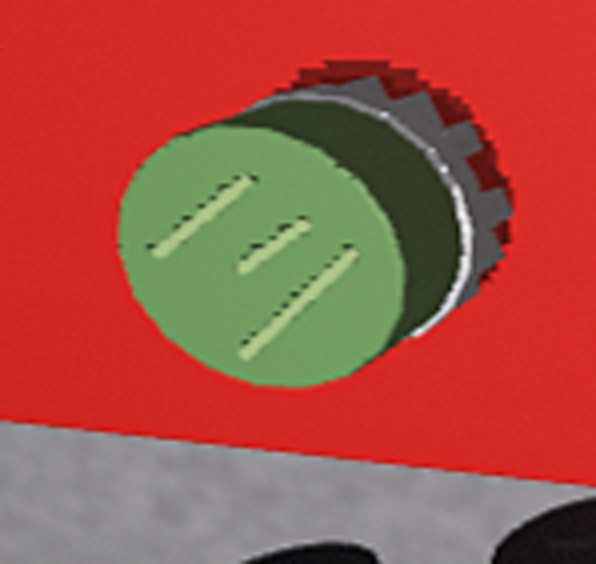

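The crop shows the green blank's top, with three parallel marks at (155,252)–(250,182), (240,268)–(308,226) and (243,355)–(353,252). The foot's slots can't be made out in the shadow. The marks may follow a body axis, so I'll take their world angle as a first guess.

```bash
python3 - <<'E'
import numpy as np, cv2
d=np.load('w2.npz'); W=d['W'];fx,fy,cx,cy=d['k']; C=d['C']
def p(x,y,h=.04):
    r=W[:3,:3]@np.array([(x/4+2-cx)/fx,(y/4+171-cy)/fy,1]); return (W[:3,3]+r*(h-W[2,3])/r[2])[:2]
for a,b in [((155,252),(250,182)),((240,268),(308,226)),((243,355),(353,252))]:
    v=p(*b)-p(*a); print(p(*a),p(*b),np.degrees(np.arctan2(v[1],v[0]))%180)
im=d['im'].astype(int); g=(im[...,1]>im[...,0]+15)&(im[...,1]>100)&(np.hypot(C[...,0]-.583,C[...,1]-.32)<.06)
q=C[g][:,:2]; print('top centre',cv2.minEnclosingCircle(q.astype(np.float32)),q.mean(0))
# foot: depth points low vs angle about centre
c=q.mean(0); m=(C[...,2]>.0045)&(C[...,2]<.0195)&(np.hypot(*(C[...,:2]-c).transpose(2,0,1))<.035)
P=C[m]; a=np.degrees(np.arctan2(P[:,1]-c[1],P[:,0]-c[0])); r=np.hypot(P[:,0]-c[0],P[:,1]-c[1])*1000
for lo in range(-180,180,8):
    k=(a>=lo)&(a<lo+8)&(P[:,2]<.0125)
    if k.sum(): print(lo,k.sum(),r[k].min().round(1),np.median(r[k]).round(1))
E
```

```text
[0.58402542 0.30345899] [0.57010518 0.32414923] 123.9323677742953
[0.58720924 0.31878733] [0.57874381 0.33323873] 120.36120548208523
[0.6051648  0.31567986] [0.5839198 0.3407091] 130.32483381447395
top centre ((0.5858316421508789, 0.3228931427001953), 0.027186479419469833) [0.58489264 0.32292475]
-180 3 28.0 29.2
-172 2 28.1 29.1
-164 2 30.5 31.9
-156 4 30.0 32.2
-148 4 29.0 29.9
-140 1 32.9 32.9
-132 1 33.9 33.9
-124 1 34.3 34.3
12 1 31.5 31.5
20 1 34.4 34.4
28 1 30.2 30.2
36 8 27.4 28.0
44 2 27.8 29.6
52 9 26.3 27.4
60 17 24.2 26.3
68 7 23.7 27.0
76 11 26.0 27.1
84 27 25.5 26.4
92 15 23.7 25.9
100 6 22.1 30.1
108 7 21.9 25.1
116 21 24.9 25.7
124 27 24.4 26.6
132 5 21.9 22.5
140 15 22.4 24.8
148 19 24.0 26.0
156 4 23.4 29.5
164 10 24.6 26.2
172 16 24.8 26.5
```

```bash
python3 -m inch '[{"twist":[0,0,0],"slide":[5,-37.8,0],"fingers":85},{"twist":[0,0,0],"slide":[5,-37.8,0],"fingers":85},{"twist":[0,0,0],"slide":[5,-37.8,0],"fingers":85},{"twist":[0,0,0],"slide":[5,-37.8,0],"fingers":85},{"twist":[0,0,0],"slide":[5,-37.8,0],"fingers":85},{"twist":[0,0,0],"slide":[0,0,-30],"fingers":85},{"twist":[0,0,0],"slide":[0,0,-20],"fingers":85},{"twist":[0,0,0],"slide":[0,0,0],"fingers":85},{"twist":[0,0,0],"slide":[0,0,0],"fingers":85}]'
python3 - <<'E'
from h import *
import h
f=grab('wrist'); C=cloud(f); im=f['color'].astype(int); save(f,'w3.png',None,1.0)
g=(im[...,1]>im[...,0]+15)&(im[...,1]>60)&(np.hypot(C[...,0]-.585,C[...,1]-.322)<.05)
q=C[g][:,:2]; print('green',len(q),cv2.minEnclosingCircle(q.astype(np.float32)),(np.percentile(q,1,0)+np.percentile(q,99,0))/2,np.median(C[g][:,2])); st()
E
```

```text
t: 4.83
tcp_pos: [0.5835, 0.3199, 0.0811]
orientation: [0.501, -0.5, -0.499, 0.5]
ft_force: [0.5, 0.5, -0.3]
width: 0.085
green 1521 ((0.5903463959693909, 0.3169700503349304), 0.0332319438457489) [0.5855509  0.32218669] 0.03938818303012914
t 4.8833
tcp_pos [0.5845 0.3209 0.0824]
orientation [-0.5001  0.5004  0.4999 -0.4996]
ft_force [0.0144 0.6615 0.7601]
wrist_torque [ 0.0509 -0.0093  0.028 ]
width 0.085
joint_pos [ 3.3530e-01  5.8370e-01  1.4136e+00 -2.0000e-04  1.1437e+00 -1.2344e+00]
```

View pics/w3.png

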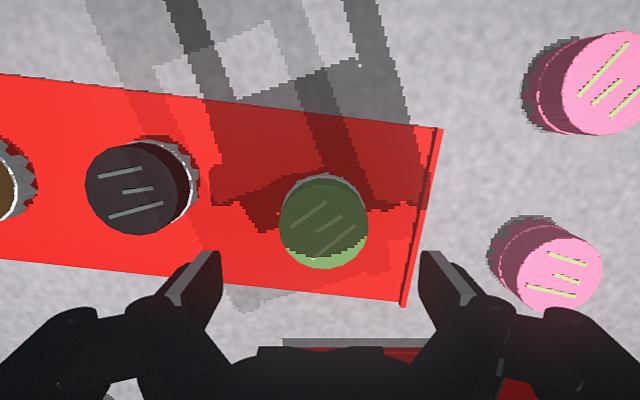

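The blank is centred at (323,222) between the fingers (220 and 420). The neighbours are clear: dark at (138,187) and pink at (547,265). I'll descend and grip.

```bash
python3 -m inch '[{"twist":[0,0,0],"slide":[0,0,-30],"fingers":85},{"twist":[0,0,0],"slide":[0,0,-23],"fingers":85},{"twist":[0,0,0],"slide":[0,0,-10],"fingers":85},{"twist":[0,0,0],"slide":[0,0,0],"fingers":85},{"twist":[0,0,0],"slide":[0,0,0],"fingers":60},{"twist":[0,0,0],"slide":[0,0,0],"fingers":50},{"twist":[0,0,0],"slide":[0,0,0],"fingers":45},{"twist":[0,0,0],"slide":[0,0,0],"fingers":45},{"twist":[0,0,0],"slide":[0,0,0],"fingers":45},{"twist":[0,0,0],"slide":[0,0,0],"fingers":45},{"twist":[0,0,0],"slide":[0,0,0],"fingers":45}]' 50; python3 -c "
from h import *
st()"
```

```text
t: 5.8
tcp_pos: [0.5858, 0.3224, 0.0209]
orientation: [-0.499, 0.501, 0.501, -0.499]
ft_force: [-1.1, -0.4, 6.4]
width: 0.0525
t 5.8
tcp_pos [0.5858 0.3224 0.0209]
orientation [-0.4993  0.5007  0.5014 -0.4986]
ft_force [-1.1003 -0.3906  6.3929]
wrist_torque [-0.0002  0.1257  0.0173]
width 0.0525
joint_pos [ 0.3366  0.6518  1.4614  0.      1.024  -1.2343]
```

```bash
python3 -m inch '[{"twist":[0,0,0],"slide":[0,0,10],"fingers":45},{"twist":[0,0,0],"slide":[0,0,30],"fingers":45},{"twist":[0,0,0],"slide":[0,0,40],"fingers":45},{"twist":[0,0,0],"slide":[0,0,20],"fingers":45},{"twist":[0,0,0.7],"slide":[-5,-36.1,0],"fingers":45},{"twist":[0,0,0.7],"slide":[-5,-36.1,0],"fingers":45},{"twist":[0,0,0.7],"slide":[-5,-36.1,0],"fingers":45},{"twist":[0,0,0.7],"slide":[-5,-36.1,0],"fingers":45},{"twist":[0,0,0.7],"slide":[-5,-36.1,0],"fingers":45},{"twist":[0,0,0.7],"slide":[-5,-36.1,0],"fingers":45},{"twist":[0,0,0.7],"slide":[-5,-36.1,0],"fingers":45},{"twist":[0,0,0.7],"slide":[-5,-36.1,0],"fingers":45},{"twist":[0,0,0.7],"slide":[-5,-36.1,0],"fingers":45},{"twist":[0,0,0.7],"slide":[-5,-36.1,0],"fingers":45},{"twist":[0,0,0.7],"slide":[-5,-36.1,0],"fingers":45},{"twist":[0,0,0.7],"slide":[-5,-36.1,0],"fingers":45},{"twist":[0,0,0.7],"slide":[-5,-36.1,0],"fingers":45},{"twist":[0,0,0],"slide":[0,0,0],"fingers":45},{"twist":[0,0,0],"slide":[0,0,0],"fingers":45}]'
python3 - <<'E'
from nest import *
f=grab('wrist'); C=cloud(f); im=f['color'].astype(int); save(f,'w4.png',None,1.0)
print(*[np.round(a,4) for a in rim(f)])
g=(im[...,1]>im[...,0]+15)&(im[...,1]>60)&(np.hypot(C[...,0]-.5206,C[...,1]+.147)<.05)&(C[...,2]>.07)
q=C[g][:,:2]; print('green',len(q),(np.percentile(q,1,0)+np.percentile(q,99,0))/2,np.percentile(C[g][:,2],[5,50,95])); st()
E
```

```text
t: 7.38
tcp_pos: [0.519, -0.1497, 0.1191]
orientation: [-0.46, 0.46, 0.537, -0.537]
ft_force: [0.1, 0.8, -3.1]
width: 0.0518
[ 0.5208 -0.1471  0.0327] [ 0.5094 -0.1572] 166 46.3428
green 11703 [ 0.51789377 -0.14964431] [0.12992549 0.13744829 0.13842432]
t 7.4333
tcp_pos [ 0.519  -0.1482  0.1188]
orientation [-0.4594  0.4594  0.5377 -0.5374]
ft_force [-0.3598  0.3064 -2.2122]
wrist_torque [ 0.0575 -0.0608 -0.0161]
width 0.0523
joint_pos [-4.8520e-01  3.4270e-01  1.7137e+00  5.0000e-04  1.0852e+00 -2.2125e+00]
```

View pics/w4.png

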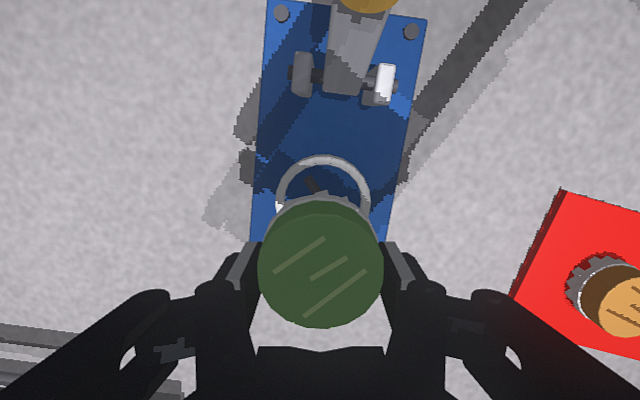

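The blank is held level, centred at (320,265), and its marks still read about 34°. The rim shows behind it at (322,200). I'll shift slightly, lower to just above the rim and re-measure.

```bash
python3 -m inch '[{"twist":[0,0,0],"slide":[1.5,1,-30],"fingers":45},{"twist":[0,0,0],"slide":[0,0,-30],"fingers":45},{"twist":[0,0,0],"slide":[0,0,-5],"fingers":45},{"twist":[0,0,0],"slide":[0,0,0],"fingers":45},{"twist":[0,0,0],"slide":[0,0,0],"fingers":45},{"twist":[0,0,0],"slide":[0,0,0],"fingers":45}]'
cat > m.py <<'E'
from nest import *
for i in range(4):
    f=grab('wrist'); C=cloud(f); im=f['color'].astype(int)
    g=(im[...,1]>im[...,0]+15)&(im[...,1]>60)&(np.hypot(C[...,0]-.5206,C[...,1]+.147)<.05)&(C[...,2]>.045)
    h=np.median(C[g][:,2]); g&=abs(C[...,2]-h)<.003
    q=C[g][:,:2]; hull=cv2.convexHull(q.astype(np.float32))[:,0]
    c=least_squares(lambda p:np.hypot(*(hull-p).T)-.027,q.mean(0),loss='soft_l1',f_scale=.001).x
    r=rim(f)[0]; print('rim',np.round(r,4),'green',np.round(c,4),round(float(h),4),'diff mm',np.round((r[:2]-c)*1000,1),'tcp',np.round(env.get_obs()['tcp_pos'],4))
st()
E
python3 m.py
```

```text
t: 7.93
tcp_pos: [0.522, -0.1465, 0.055]
orientation: [-0.458, 0.459, 0.539, -0.538]
ft_force: [0.3, -0.3, -2.0]
width: 0.0522
rim [ 0.5208 -0.1471  0.0327] green [ 0.5219 -0.1459] 0.0734 diff mm [-1.1 -1.2] tcp [ 0.5221 -0.1467  0.0551]
rim [ 0.5208 -0.1472  0.0327] green [ 0.5218 -0.1462] 0.0735 diff mm [-1. -1.] tcp [ 0.522  -0.1468  0.055 ]
rim [ 0.5208 -0.1472  0.0327] green [ 0.5217 -0.1462] 0.0734 diff mm [-0.9 -1. ] tcp [ 0.5217 -0.1468  0.0548]
rim [ 0.5207 -0.1472  0.0327] green [ 0.5216 -0.1465] 0.0732 diff mm [-0.9 -0.7] tcp [ 0.5215 -0.1468  0.0546]
t 8.1333
tcp_pos [ 0.5215 -0.1468  0.0546]
orientation [-0.4579  0.4595  0.5383 -0.5379]
ft_force [ 0.1463  0.1009 -2.2616]
wrist_torque [-0.0149  0.0132  0.0454]
width 0.0521
joint_pos [-0.4804  0.426   1.7748  0.      0.9385 -2.2102]
```

```bash
python3 -m inch '[{"twist":[0,0,0],"slide":[-0.8,-0.8,-5],"fingers":45},{"twist":[0,0,0],"slide":[0,0,-4],"fingers":45},{"twist":[0,0,0],"slide":[0,0,-1],"fingers":45},{"twist":[0,0,0],"slide":[0,0,-1],"fingers":45},{"twist":[0,0,0],"slide":[0,0,-1],"fingers":45},{"twist":[0,0,0],"slide":[0,0,-1],"fingers":45},{"twist":[0,0,0],"slide":[0,0,0],"fingers":45},{"twist":[0,0,0],"slide":[0,0,0],"fingers":45}]'
python3 m.py
```

```text
t: 8.8
tcp_pos: [0.5199, -0.1474, 0.0403]
orientation: [0.459, -0.459, -0.538, 0.538]
ft_force: [-0.7, 0.1, -1.5]
width: 0.052
rim [ 0.5206 -0.1473  0.0324] green [ 0.52  -0.147] 0.0587 diff mm [ 0.5 -0.2] tcp [ 0.52   -0.1474  0.0403]
rim [ 0.5205 -0.1472  0.0324] green [ 0.5201 -0.1473] 0.0588 diff mm [0.4 0. ] tcp [ 0.52   -0.1474  0.0404]
rim [ 0.5206 -0.1472  0.0324] green [ 0.52   -0.1472] 0.0588 diff mm [0.6 0. ] tcp [ 0.52   -0.1474  0.0404]
rim [ 0.5205 -0.1472  0.0324] green [ 0.5201 -0.1473] 0.0588 diff mm [0.4 0. ] tcp [ 0.52   -0.1474  0.0404]
t 9.0
tcp_pos [ 0.52   -0.1474  0.0404]
orientation [-0.4587  0.4589  0.5381 -0.5381]
ft_force [-0.1422 -0.0887 -1.876 ]
wrist_torque [-0.0178 -0.0114  0.0249]
width 0.0524
joint_pos [-0.4827  0.4452  1.788  -0.      0.9082 -2.2122]nest.py:8: RuntimeWarning: Mean of empty slice.
  p=C[t][:,:2]; d=p-p.mean(0); w,v=np.linalg.eigh(d.T@d)
  ret = um.true_divide(
nest.py:9: RuntimeWarning: Mean of empty slice.
  return r,p.mean(0),len(p),np.degrees(np.arctan2(v[1,1],v[0,1]))%180
```

```bash
python3 -m inch '[{"twist":[0,0,0],"slide":[0.4,0,-1],"fingers":45},{"twist":[0,0,0],"slide":[0,0,-1],"fingers":45},{"twist":[0,0,0],"slide":[0,0,0],"fingers":45},{"twist":[0,0,0],"slide":[0,0,0],"fingers":45}]'; python3 -m inch '[{"twist":[0,0,0],"slide":[0,0,-1],"fingers":45},{"twist":[0,0,0],"slide":[0,0,0],"fingers":45},{"twist":[0,0,0],"slide":[0,0,0],"fingers":45}]'
```

```text
t: 9.33
tcp_pos: [0.5202, -0.1473, 0.0382]
orientation: [0.459, -0.459, -0.538, 0.538]
ft_force: [0.9, 0.5, -1.9]
width: 0.0518
t: 9.58
tcp_pos: [0.5204, -0.1474, 0.0377]
orientation: [-0.459, 0.459, 0.538, -0.538]
ft_force: [-1.1, -0.2, 2.4]
width: 0.052
```

```bash
python3 -m inch '[{"twist":[0,0,1],"slide":[0,0,-1],"fingers":45},{"twist":[0,0,1],"slide":[0,0,0],"fingers":45},{"twist":[0,0,1],"slide":[0,0,0],"fingers":45},{"twist":[0,0,1],"slide":[0,0,0],"fingers":45},{"twist":[0,0,0],"slide":[0,0,0],"fingers":45}]'; python3 -m inch '[{"twist":[0,0,-2],"slide":[0,0,0],"fingers":45},{"twist":[0,0,-2],"slide":[0,0,0],"fingers":45},{"twist":[0,0,-1],"slide":[0,0,0],"fingers":45},{"twist":[0,0,-1],"slide":[0,0,0],"fingers":45},{"twist":[0,0,-1],"slide":[0,0,0],"fingers":45},{"twist":[0,0,-1],"slide":[0,0,0],"fingers":45},{"twist":[0,0,0],"slide":[0,0,0],"fingers":45}]'; python3 m.py 2>/dev/null | tail -9
```

```text
t: 10.0
tcp_pos: [0.5211, -0.1481, 0.0373]
orientation: [-0.438, 0.44, 0.554, -0.554]
ft_force: [0.2, -0.8, 6.0]
width: 0.0522
t: 10.58
tcp_pos: [0.5209, -0.1477, 0.0376]
orientation: [-0.477, 0.478, 0.522, -0.522]
ft_force: [-1.9, 1.3, 9.0]
width: 0.0519
rim [ 0.5204 -0.1472  0.0324] green [ 0.5208 -0.1471] 0.056 diff mm [-0.4 -0.2] tcp [ 0.5209 -0.1477  0.0375]
rim [ 0.5204 -0.1473  0.0323] green [ 0.5208 -0.1474] 0.056 diff mm [-0.4  0.1] tcp [ 0.5209 -0.1477  0.0375]
t 10.7833
tcp_pos [ 0.5209 -0.1477  0.0375]
orientation [-0.4765  0.4778  0.522  -0.5217]
ft_force [-3.0595  1.6767  8.8602]
wrist_torque [ 0.2024  0.3421 -0.0626]
width 0.0525
joint_pos [-4.8240e-01  4.4990e-01  1.7893e+00 -2.0000e-04  9.0060e-01 -2.1425e+00]
```

```bash
for i in 1 2; do python3 -m inch '[{"twist":[0,0,-2],"slide":[0,0,0],"fingers":45},{"twist":[0,0,-2],"slide":[0,0,0],"fingers":45},{"twist":[0,0,-2],"slide":[0,0,0],"fingers":45},{"twist":[0,0,-2],"slide":[0,0,0],"fingers":45},{"twist":[0,0,-2],"slide":[0,0,0],"fingers":45},{"twist":[0,0,0],"slide":[0,0,0],"fingers":45}]'; python3 m.py 2>/dev/null | sed -n '4p;8p;9p'; done
```

```text
t: 11.28
tcp_pos: [0.5212, -0.148, 0.0376]
orientation: [-0.52, 0.522, 0.478, -0.478]
ft_force: [-1.9, -0.2, 8.4]
width: 0.0523
rim [ 0.5205 -0.1472  0.0324] green [ 0.5211 -0.1466] 0.0561 diff mm [-0.7 -0.5] tcp [ 0.5212 -0.148   0.0376]
ft_force [-1.0788  0.6693  8.7851]
wrist_torque [ 0.0195  0.2792 -0.0457]
t: 11.98
tcp_pos: [0.5214, -0.1481, 0.0376]
orientation: [-0.56, 0.562, 0.431, -0.43]
ft_force: [-1.2, -0.6, 7.7]
width: 0.052
rim [ 0.5205 -0.147   0.0324] green [ 0.5214 -0.1468] 0.0561 diff mm [-0.9 -0.2] tcp [ 0.5214 -0.1481  0.0377]
ft_force [-1.7575  0.4817  7.7487]
wrist_torque [ 0.0262  0.1864 -0.0438]
```

```bash
for i in 1 2; do python3 -m inch '[{"twist":[0,0,-2],"slide":[-0.3,0,0],"fingers":45},{"twist":[0,0,-2],"slide":[0,0,0],"fingers":45},{"twist":[0,0,-2],"slide":[0,0,0],"fingers":45},{"twist":[0,0,-2],"slide":[0,0,0],"fingers":45},{"twist":[0,0,-2],"slide":[0,0,0],"fingers":45},{"twist":[0,0,0],"slide":[0,0,0],"fingers":45}]'; python3 m.py 2>/dev/null | sed -n '4p;8p;9p'; done
```

```text
t: 12.68
tcp_pos: [0.5213, -0.1482, 0.0376]
orientation: [-0.595, 0.597, 0.381, -0.379]
ft_force: [-0.2, 0.0, 7.4]
width: 0.0521
rim [ 0.5206 -0.1469  0.0324] green [ 0.5215 -0.1466] 0.0561 diff mm [-0.8 -0.3] tcp [ 0.5213 -0.1482  0.0377]
ft_force [-1.437   0.2095  7.7343]
wrist_torque [0.0319 0.1415 0.0115]
t: 13.38
tcp_pos: [0.521, -0.1482, 0.0376]
orientation: [-0.626, 0.628, 0.327, -0.326]
ft_force: [-0.7, -0.3, 8.3]
width: 0.0523
rim [ 0.5207 -0.1469  0.0324] green [ 0.5216 -0.1464] 0.0561 diff mm [-0.9 -0.5] tcp [ 0.5211 -0.1482  0.0376]
ft_force [-0.4638  0.3833  7.7737]
wrist_torque [-0.0067  0.0783 -0.0315]
```

```bash
for i in 1 2; do python3 -m inch '[{"twist":[0,0,-2],"slide":[-0.3,0,0],"fingers":45},{"twist":[0,0,-2],"slide":[0,0,0],"fingers":45},{"twist":[0,0,-2],"slide":[0,0,0],"fingers":45},{"twist":[0,0,-2],"slide":[0,0,0],"fingers":45},{"twist":[0,0,-2],"slide":[0,0,0],"fingers":45},{"twist":[0,0,0],"slide":[0,0,0],"fingers":45}]'; python3 m.py 2>/dev/null | sed -n '4p;8p;9p'; done; python3 -c "
from h import *
f=grab('wrist'); save(f,'w5.png')"
```

```text
t: 14.08
tcp_pos: [0.5207, -0.1481, 0.0375]
orientation: [-0.652, 0.654, 0.271, -0.27]
ft_force: [-0.9, -0.4, 7.9]
width: 0.0522
rim [ 0.5207 -0.1467  0.0323] green [ 0.5214 -0.1464] 0.056 diff mm [-0.7 -0.4] tcp [ 0.5208 -0.1481  0.0375]
ft_force [-0.613  -0.8583  7.0512]
wrist_torque [ 0.0313  0.0818 -0.024 ]
t: 14.78
tcp_pos: [0.5201, -0.1477, 0.0369]
orientation: [-0.674, 0.675, 0.214, -0.212]
ft_force: [1.5, 0.4, 3.2]
width: 0.0519
rim [ 0.5209 -0.1469  0.0325] green [ 0.5209 -0.1459] 0.0553 diff mm [ 0. -1.] tcp [ 0.52   -0.1478  0.0368]
ft_force [ 2.2036 -0.7696  3.5368]
wrist_torque [ 0.0914 -0.4295 -0.0396]
```

View pics/w5.png

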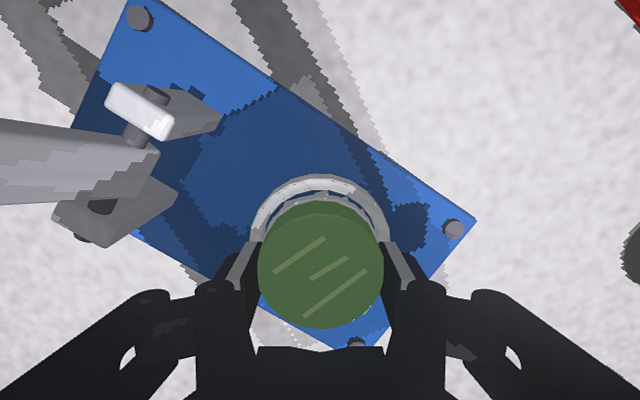

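The picture shows the blank turned with the gripper: the marks haven't moved relative to the fingers, and it sits inside the rim. Force fell from 8 to 3 N and the height dropped 0.7 mm, so a slot is meeting the tongue. I'll press lightly with small twists.

```bash
python3 -m inch '[{"twist":[0,0,-1],"slide":[0,0,-0.5],"fingers":45},{"twist":[0,0,0],"slide":[0,0,-0.5],"fingers":45},{"twist":[0,0,0],"slide":[0,0,0],"fingers":45}]';python3 m.py 2>/dev/null | sed -n '4p;8p;9p'; python3 -m inch '[{"twist":[0,0,-1],"slide":[0,0,0],"fingers":45},{"twist":[0,0,0],"slide":[0,0,0],"fingers":45}]'; python3 m.py 2>/dev/null | sed -n '4p;8p;9p'
```

```text
t: 15.28
tcp_pos: [0.5201, -0.1478, 0.0362]
orientation: [-0.676, 0.677, 0.208, -0.207]
ft_force: [2.0, 0.7, 7.8]
width: 0.0521
rim [ 0.5209 -0.1468  0.0324] green [ 0.521 -0.146] 0.0546 diff mm [-0.1 -0.9] tcp [ 0.5201 -0.1479  0.0362]
ft_force [ 0.7967 -0.2353  7.4442]
wrist_torque [ 0.1512 -0.4424  0.0043]
t: 15.65
tcp_pos: [0.5201, -0.1479, 0.0358]
orientation: [-0.677, 0.678, 0.202, -0.201]
ft_force: [2.6, -0.9, 5.4]
width: 0.052
rim [ 0.5209 -0.1468  0.0324] green [ 0.5211 -0.146 ] 0.0542 diff mm [-0.2 -0.8] tcp [ 0.5201 -0.1479  0.0358]
ft_force [ 3.2554 -1.0763  4.9104]
wrist_torque [-0.1051 -0.7333 -0.06  ]
```

```bash
python3 -m inch '[{"twist":[0,0,-1],"slide":[0.3,-0.4,-0.7],"fingers":45},{"twist":[0,0,0],"slide":[0,0,0],"fingers":45},{"twist":[0,0,0],"slide":[0,0,0],"fingers":45}]';python3 m.py 2>/dev/null | sed -n '4p;8p;9p'; python3 -m inch '[{"twist":[0,0,-1],"slide":[0,0,-0.5],"fingers":45},{"twist":[0,0,0],"slide":[0,0,0],"fingers":45}]'; python3 m.py 2>/dev/null | sed -n '4p;8p;9p'
```

```text
t: 16.1
tcp_pos: [0.5202, -0.1483, 0.0348]
orientation: [-0.679, 0.68, 0.196, -0.195]
ft_force: [4.1, -1.7, 4.4]
width: 0.052
rim [ 0.521  -0.1469  0.0324] green [ 0.521  -0.1464] 0.0532 diff mm [-0.1 -0.5] tcp [ 0.5201 -0.1482  0.0348]
ft_force [ 4.9681 -1.7483  2.6989]
wrist_torque [-0.3205 -0.9364 -0.1677]
t: 16.47
tcp_pos: [0.52, -0.1482, 0.0342]
orientation: [-0.681, 0.682, 0.189, -0.189]
ft_force: [4.2, -2.5, 2.1]
width: 0.052
rim [ 0.5211 -0.147   0.0324] green [ 0.521  -0.1463] 0.0526 diff mm [ 0.1 -0.7] tcp [ 0.52   -0.1482  0.0342]
ft_force [ 4.8908 -2.4916  2.1274]
wrist_torque [-0.415  -0.9877 -0.1476]
```

```bash
python3 -m inch '[{"twist":[0,0,0],"slide":[0.5,-0.3,-0.7],"fingers":45},{"twist":[0,0,0],"slide":[0,0,-0.5],"fingers":45},{"twist":[0,0,0],"slide":[0,0,0],"fingers":45}]';python3 m.py 2>/dev/null | sed -n '4p;8p;9p'; python3 -m inch '[{"twist":[0,0,-0.5],"slide":[0.3,-0.2,-0.7],"fingers":45},{"twist":[0,0,-0.5],"slide":[0,0,-0.5],"fingers":45},{"twist":[0,0,0],"slide":[0,0,0],"fingers":45}]'; python3 m.py 2>/dev/null | sed -n '4p;8p;9p'
```

```text
t: 16.92
tcp_pos: [0.5201, -0.1484, 0.0333]
orientation: [-0.681, 0.682, 0.189, -0.189]
ft_force: [3.4, -1.8, 4.2]
width: 0.0522
rim [ 0.5212 -0.1472  0.0326] green [ 0.521  -0.1465] 0.0516 diff mm [ 0.2 -0.8] tcp [ 0.5201 -0.1484  0.0332]
ft_force [ 3.5136 -1.9023  5.0102]
wrist_torque [-0.3938 -0.6433 -0.4065]
t: 17.37
tcp_pos: [0.5201, -0.1485, 0.0316]
orientation: [-0.683, 0.683, 0.183, -0.184]
ft_force: [3.5, -2.3, 3.8]
width: 0.0523
rim [ 0.5213 -0.1474  0.0326] green [ 0.5211 -0.1463] 0.05 diff mm [ 0.2 -1.1] tcp [ 0.5201 -0.1484  0.0316]
ft_force [ 2.4029 -2.6495  3.4922]
wrist_torque [-0.5552 -0.6373 -0.2586]
```

Top is at 0.050 m, which is the expected seated height. A little more push will tell whether it is on the floor.

```bash
python3 -m inch '[{"twist":[0,0,0],"slide":[0,-0.3,-0.7],"fingers":45},{"twist":[0,0,0],"slide":[0,0,-0.7],"fingers":45},{"twist":[0,0,0],"slide":[0,0,0],"fingers":45},{"twist":[0,0,0],"slide":[0,0,0],"fingers":45}]';python3 m.py 2>/dev/null | sed -n '4p;8p;9p'
```

```text
t: 17.9
tcp_pos: [0.5202, -0.1487, 0.0309]
orientation: [-0.683, 0.683, 0.184, -0.184]
ft_force: [1.2, -2.3, 8.4]
width: 0.0521
rim [ 0.5213 -0.1476  0.0325] green [ 0.5213 -0.1468] 0.0494 diff mm [ 0.1 -0.8] tcp [ 0.5202 -0.1487  0.0309]
ft_force [ 1.8915 -2.3644  8.8928]
wrist_torque [-0.3841 -0.3869 -0.2922]
```

```bash
python3 -m inch '[{"twist":[0,0,-0.5],"slide":[0,-0.2,-0.7],"fingers":45},{"twist":[0,0,0],"slide":[0,0,-0.3],"fingers":45},{"twist":[0,0,0],"slide":[0,0,0],"fingers":45},{"twist":[0,0,0],"slide":[0,0,0],"fingers":45}]';python3 m.py 2>/dev/null | sed -n '4p;8p;9p'
```

```text
t: 18.43
tcp_pos: [0.5203, -0.1488, 0.0308]
orientation: [-0.683, 0.684, 0.181, -0.181]
ft_force: [-0.7, -0.1, 16.8]
width: 0.0521
rim [ 0.5214 -0.1478  0.0327] green [ 0.5213 -0.1468] 0.0493 diff mm [ 0.1 -1. ] tcp [ 0.5203 -0.1488  0.0308]
ft_force [-1.1718 -0.6057 16.1054]
wrist_torque [-0.1069 -0.0174 -0.0813]
```

It is hard down: z stopped at 0.0308 while the force rose to 17 N, and the top is 36 mm above the floor. I'll ease off, release and rise.

```bash
python3 -m inch '[{"twist":[0,0,0],"slide":[0,0,1],"fingers":45},{"twist":[0,0,0],"slide":[0,0,0.5],"fingers":50},{"twist":[0,0,0],"slide":[0,0,0],"fingers":56},{"twist":[0,0,0],"slide":[0,0,0],"fingers":62},{"twist":[0,0,0],"slide":[0,0,0],"fingers":68},{"twist":[0,0,0],"slide":[0,0,0],"fingers":70},{"twist":[0,0,0],"slide":[0,0,0],"fingers":70},{"twist":[0,0,0],"slide":[0,0,5],"fingers":70},{"twist":[0,0,0],"slide":[0,0,20],"fingers":70},{"twist":[0,0,0],"slide":[0,0,35],"fingers":70},{"twist":[0,0,0],"slide":[0,0,40],"fingers":70},{"twist":[0,0,0],"slide":[0,0,0],"fingers":70},{"twist":[0,0,0],"slide":[0,0,0],"fingers":70}]'
python3 m.py 2>/dev/null | sed -n '3,4p;8p'; python3 - <<'E'
from nest import *
f=grab('wrist'); C=cloud(f); save(f,'w6.png')
m=(np.hypot(C[...,0]-.521,C[...,1]+.147)<.02)&(C[...,2]>.04)&(C[...,2]<.06); P=C[m]
A=np.c_[P[:,:2],np.ones(len(P))]; s=np.linalg.lstsq(A,P[:,2],rcond=None)[0]; print('tilt',s[:2],'h',np.median(P[:,2]))
k=(np.hypot(C[...,0]-.521,C[...,1]+.147)<.037)&(abs(C[...,2]-.026)<.003); print('rim h',np.median(C[k][:,2]))
f=grab('top');C=cloud(f);im=f['color'].astype(int)
k=np.zeros(im.shape[:2],bool);k[225:262,345:390]=True
k&=(im[...,0]>90)&(im[...,1]<.5*im[...,0])&(C[...,2]>.08); P=C[k]; print('red',len(P),np.round(P.min(0),3),np.round(P.max(0),3))
E
```

```text
t: 19.72
tcp_pos: [0.522, -0.1497, 0.1339]
orientation: [-0.682, 0.685, 0.182, -0.179]
ft_force: [0.3, -0.0, -0.4]
width: 0.0699
rim [ 0.5218 -0.1479  0.033 ] green [ 0.521  -0.1472] 0.0493 diff mm [ 0.8 -0.7] tcp [ 0.5193 -0.1483  0.1299]
rim [ 0.5218 -0.1479  0.033 ] green [ 0.5212 -0.1471] 0.0493 diff mm [ 0.7 -0.8] tcp [ 0.5192 -0.1483  0.1295]
ft_force [-0.1982 -0.6057  1.0466]
tilt [-0.00053226  0.0010018 ] h 0.049424140448761256
rim h 0.025167188353122927Traceback (most recent call last):
  File "<stdin>", line 8, in <module>
    return umr_minimum(a, axis, None, out, keepdims, initial, where)
ValueError: zero-size array to reduction operation minimum which has no identity
```

View pics/w6.png

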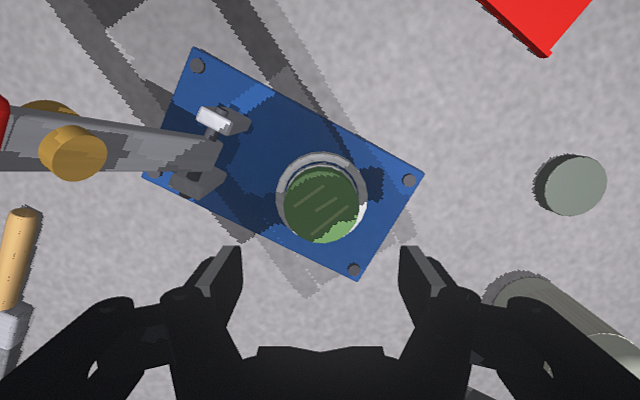

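The blank sits level in the nest at (322,205). Tilt is 0.001 and its top is 24.3 mm above the rim (24 expected), so it is seated. The bar is still open at the left, around (70,150), and the bottle is clear at (590,340). Next I'll rise, turn to yaw 90°, shut the fingers and go behind the bar.

```bash
python3 -m inch '[{"twist":[0,0,6],"slide":[0,0,40],"fingers":40},{"twist":[0,0,6],"slide":[0,0,40],"fingers":20},{"twist":[0,0,6],"slide":[0,0,38],"fingers":0},{"twist":[0,0,6],"slide":[0,0,0],"fingers":0},{"twist":[0,0,6],"slide":[0,0,0],"fingers":0},{"twist":[0,0,6],"slide":[-30,0,0],"fingers":0},{"twist":[0,0,6],"slide":[-35,0,0],"fingers":0},{"twist":[0,0,6],"slide":[-35,0,0],"fingers":0},{"twist":[0,0,6],"slide":[-35,0,0],"fingers":0},{"twist":[0,0,6],"slide":[-35,0,0],"fingers":0},{"twist":[0,0,0],"slide":[-24,0,0],"fingers":0},{"twist":[0,0,0],"slide":[0,0,0],"fingers":0},{"twist":[0,0,0],"slide":[0,0,0],"fingers":0}]'
python3 - <<'E'
from nest import *
st()
f=grab('scene');C=cloud(f);im=f['color'].astype(int); save(f,'s2.png',(200,120,360,260),4)
k=(abs(C[...,0]-.39)<.06)&(abs(C[...,1]+.15)<.04)&(im[...,0]>90)&(im[...,1]<.5*im[...,0])&(C[...,2]>.08); P=C[k]; print('red',len(P)); print(np.round(P.min(0),3),np.round(P.max(0),3),P.mean(0))
E
```

```text
t: 21.1
tcp_pos: [0.3254, -0.1487, 0.2485]
orientation: [0.502, -0.502, -0.498, 0.498]
ft_force: [-0.5, -0.8, 0.1]
width: 0.0
t 21.1
tcp_pos [ 0.3254 -0.1487  0.2485]
orientation [ 0.5023 -0.5023 -0.4977  0.4976]
ft_force [-0.5156 -0.7535  0.0675]
wrist_torque [-0.0176 -0.0554 -0.0205]
width 0.0
joint_pos [-7.4360e-01 -1.1840e-01  1.9040e+00  1.0000e-04  1.3560e+00 -2.3052e+00]
red 104
[ 0.381 -0.168  0.166] [ 0.403 -0.139  0.204] [ 0.39472466 -0.15385442  0.18655942]
```

View pics/s2.png

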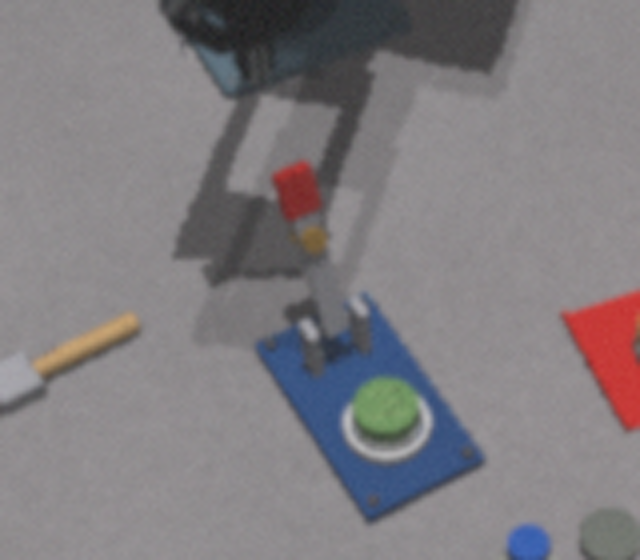

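The scene crop shows the green blank in the nest at (386,410). The bar is leaning back with its red grip at (298,190), and the gripper is behind it. I'll lower and push the bar over.

```bash
python3 -m inch '[{"twist":[0,0,0],"slide":[0,0,-35],"fingers":0},{"twist":[0,0,0],"slide":[0,0,-33],"fingers":0},{"twist":[0,0,0],"slide":[12,0,0],"fingers":0},{"twist":[0,0,0],"slide":[14,0,0],"fingers":0},{"twist":[0,0,0],"slide":[12,0,0],"fingers":0},{"twist":[0,0,0],"slide":[12,0,0],"fingers":0},{"twist":[0,0,0],"slide":[12,0,0],"fingers":0},{"twist":[0,0,0],"slide":[12,0,0],"fingers":0},{"twist":[0,0,0],"slide":[12,0,0],"fingers":0},{"twist":[0,0,0],"slide":[6,0,0],"fingers":0},{"twist":[0,0,0],"slide":[0,0,0],"fingers":0},{"twist":[0,0,0],"slide":[0,0,0],"fingers":0}]'
python3 - <<'E'
from nest import *
f=grab('scene');C=cloud(f);im=f['color'].astype(int); save(f,'s3.png',(200,120,360,260),4)
k=(abs(C[...,0]-.43)<.1)&(abs(C[...,1]+.15)<.04)&(im[...,0]>90)&(im[...,1]<.5*im[...,0])&(C[...,2]>.08); P=C[k]; print('red',len(P)); print(np.round(P.min(0),3),np.round(P.max(0),3),P.mean(0))
E
```

```text
t: 22.15
tcp_pos: [0.4187, -0.1487, 0.1807]
orientation: [-0.502, 0.502, 0.498, -0.498]
ft_force: [-0.7, 0.2, -0.1]
width: 0.0
red 45
[ 0.439 -0.165  0.186] [ 0.452 -0.141  0.214] [ 0.44610697 -0.15384515  0.20297696]
```

```bash
python3 -m inch '[{"twist":[0,0,0],"slide":[16,0,2],"fingers":0},{"twist":[0,0,0],"slide":[17,0,2],"fingers":0},{"twist":[0,0,0],"slide":[16,0,-4],"fingers":0},{"twist":[0,0,0],"slide":[15,0,-6],"fingers":0},{"twist":[0,0,0],"slide":[14,0,-9],"fingers":0},{"twist":[0,0,0],"slide":[13,0,-10],"fingers":0},{"twist":[0,0,0],"slide":[11,0,-12],"fingers":0},{"twist":[0,0,0],"slide":[11,0,-13],"fingers":0},{"twist":[0,0,0],"slide":[0,0,0],"fingers":0},{"twist":[0,0,0],"slide":[0,0,0],"fingers":0}]'
python3 - <<'E'
from nest import *
f=grab('scene');C=cloud(f);im=f['color'].astype(int); save(f,'s4.png',(200,120,360,260),4)
k=(abs(C[...,0]-.53)<.07)&(abs(C[...,1]+.15)<.04)&(im[...,0]>90)&(im[...,1]<.5*im[...,0])&(C[...,2]>.06); P=C[k]; print('red',len(P)); print(np.round(P.min(0),3),np.round(P.max(0),3),P.mean(0))
E
```

```text
t: 23.03
tcp_pos: [0.5305, -0.1486, 0.1303]
orientation: [0.502, -0.501, -0.498, 0.498]
ft_force: [-0.5, 0.0, 0.2]
width: 0.0003
red 56
[ 0.548 -0.163  0.126] [ 0.567 -0.134  0.14 ] [ 0.55923334 -0.14893287  0.13307116]
```

View pics/s4.png

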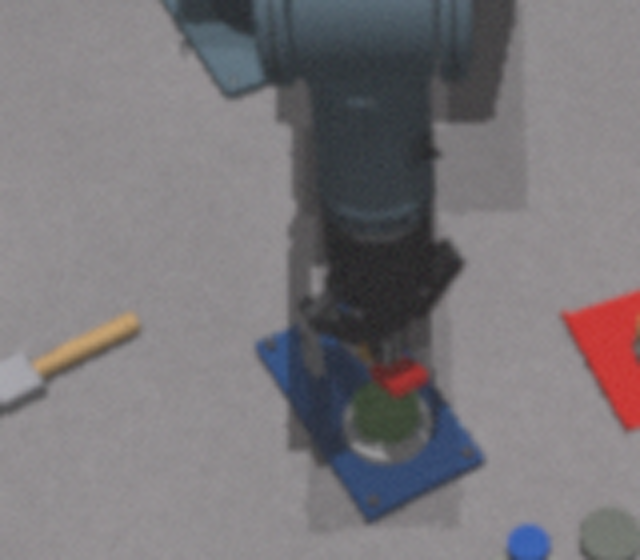

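The crop shows the bar about 30° above closed, with its grip at (400,378) over the blank. I'll finish the arc gently.

```bash
python3 -m inch '[{"twist":[0,0,0],"slide":[7,0,-15],"fingers":0},{"twist":[0,0,0],"slide":[7,0,-15],"fingers":0},{"twist":[0,0,0],"slide":[3,0,-11],"fingers":0},{"twist":[0,0,0],"slide":[2,0,-9],"fingers":0},{"twist":[0,0,0],"slide":[1,0,-6],"fingers":0},{"twist":[0,0,0],"slide":[0,0,0],"fingers":0},{"twist":[0,0,0],"slide":[0,0,0],"fingers":0}]'; python3 -m inch '[{"twist":[0,0,0],"slide":[0,0,-2],"fingers":0},{"twist":[0,0,0],"slide":[0,0,-2],"fingers":0},{"twist":[0,0,0],"slide":[0,0,0],"fingers":0},{"twist":[0,0,0],"slide":[0,0,0],"fingers":0}]'
```

```text
t: 23.67
tcp_pos: [0.5507, -0.1487, 0.0748]
orientation: [0.502, -0.501, -0.498, 0.498]
ft_force: [-0.2, -0.1, 0.0]
width: 0.0001
t: 24.0
tcp_pos: [0.5512, -0.1488, 0.071]
orientation: [-0.502, 0.502, 0.498, -0.498]
ft_force: [-0.4, -0.8, 1.4]
width: 0.0002
```

```bash
python3 -m inch '[{"twist":[0,0,0],"slide":[0,0,-1],"fingers":0},{"twist":[0,0,0],"slide":[0,0,0],"fingers":0},{"twist":[0,0,0],"slide":[0,0,0],"fingers":0}]'; python3 -m inch '[{"twist":[0,0,0],"slide":[0,0,-1],"fingers":0},{"twist":[0,0,0],"slide":[0,0,-1],"fingers":0},{"twist":[0,0,0],"slide":[0,0,0],"fingers":0},{"twist":[0,0,0],"slide":[0,0,0],"fingers":0}]'
```

```text
t: 24.25
tcp_pos: [0.5513, -0.1488, 0.0701]
orientation: [-0.502, 0.502, 0.498, -0.498]
ft_force: [-1.2, -0.4, 2.4]
width: 0.0
t: 24.58
tcp_pos: [0.5513, -0.1488, 0.0699]
orientation: [-0.501, 0.502, 0.498, -0.498]
ft_force: [-5.1, 1.0, 17.0]
width: 0.0
```

It stops solidly at z = 0.070, the closed height, with 17 N. I'll lift off and check.

```bash
python3 -m inch '[{"twist":[0,0,0],"slide":[0,0,3],"fingers":0},{"twist":[0,0,0],"slide":[0,0,10],"fingers":0},{"twist":[0,0,0],"slide":[-10,0,35],"fingers":0},{"twist":[0,0,0],"slide":[-15,0,35],"fingers":0},{"twist":[0,0,0],"slide":[0,0,30],"fingers":0},{"twist":[0,0,0],"slide":[0,0,0],"fingers":0},{"twist":[0,0,0],"slide":[0,0,0],"fingers":0},{"twist":[0,0,0],"slide":[0,0,0],"fingers":0}]'
python3 - <<'E'
from nest import *
f=grab('wrist'); C=cloud(f); im=f['color'].astype(int); save(f,'w7.png')
y=abs(C[...,1]+.149)<.014
P=C[y&(C[...,2]>.055)&(C[...,2]<.085)&(C[...,0]>.445)&(C[...,0]<.59)]
for lo,hi in((.445,.47),(.47,.505),(.505,.535),(.545,.58)):
    q=P[(P[:,0]>lo)&(P[:,0]<hi)]
    if len(q): print(lo,len(q),np.round(np.median(q,0),4))
q=P[P[:,0]>.545]; print('grip slope',np.polyfit(q[:,0],q[:,2],1)); q=P[(P[:,0]<.535)]; print('bar slope',np.polyfit(q[:,0],q[:,2],1))
g=(im[...,1]>im[...,0]+15)&(C[...,2]>.04)&(C[...,2]<.056)&(np.hypot(C[...,0]-.521,C[...,1]+.147)<.035); print('green h',g.sum(),np.median(C[g][:,2]))
st()
E
```

```text
t: 25.25
tcp_pos: [0.5259, -0.1486, 0.1806]
orientation: [0.502, -0.502, -0.498, 0.498]
ft_force: [-0.0, 0.0, -0.7]
width: -0.0003
0.445 1016 [ 0.4575 -0.1485  0.0673]
0.47 1299 [ 0.4871 -0.148   0.0673]
0.505 1075 [ 0.5188 -0.1474  0.0721]
0.545 704 [ 0.554  -0.1485  0.0693]
grip slope [-0.01002153  0.07476472]
bar slope [0.06304544 0.03772921]
green h 1091 0.04930421203855412
t 25.3
tcp_pos [ 0.5256 -0.1484  0.1797]
orientation [ 0.5025 -0.5011 -0.498   0.4984]
ft_force [-0.2698 -0.2372  0.2513]
wrist_torque [-0.0387 -0.0693 -0.0231]
width -0.0001
joint_pos [-0.4795  0.293   1.6193  0.      1.2313 -2.0433]
```

View pics/w7.png

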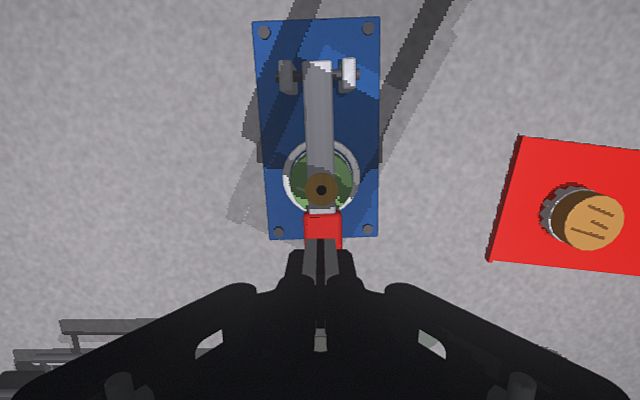

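The bar is level (bar top 0.0673 at both 21 and 51 mm from the hinge) over the seated green blank at (321,185). The gripper is about 110 mm above it and touches nothing. I'm handing in.

```bash
python3 -c "
from h import *
print(env.finish_job())"
```

```text
the job is handed in; nothing more can be done
None
```

The green blank is fully down in the nest with the clamp bar closed on it, and I handed the job in at about 25 s. `finish_job` gives no verdict, so the results below are my own checks.

**What I did**
- I took the green blank from the tray, lowered it onto the tongue and turned it under about 8–10 N. It began to drop at about 35° jaw yaw.
- I worked it down with small twists until it stopped solidly at about 17 N. Then I let go and rose clear.
- I swung the bar over with the shut fingers until it stopped with the fingertips at 70 mm, the closed height, at about 17 N. Then I lifted off.

**Last checks**
- **Blank:** its top was 24.3 mm above the rim (24 expected), with a tilt of about 0.001. The height was unchanged after clamping.
- **Clamp:** the bar read level, within about 0.01 rad on the grip face. Wrist force was about zero after lifting off.

**What disagreed or was left unchecked**
- The marks on top of the stone did not show where the slots were, so my first alignment guess failed and I had to search by turning.
- The top camera read about 3 mm off the wrist camera at the nest. I used the wrist camera.
- After release, the wrist fits of the blank's centre and the rim's centre differed by about 1 mm, within the 4 mm allowed.
- I did not measure the other blanks or bystanders again at the end. I saw no contact with them.

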